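# Battery pack from charger to work lamp

### The job

Take the battery pack out of the sloping charger by pressing the charger's catch so that the pack springs free, and draw it out along its rails. Then slide it, brass-contact end first, into the dovetail shoe of the cordless work lamp until it is fully home and the lamp's catch clicks up behind it, and let go. Do not disturb the screwdriver that lies between them.

Things in the scene. Friction and masses are not known exactly. Their poses are not given: they have to be found in the camera images.
- pack_center (a point): Centre of the battery pack, a grey and black block 100 mm long (x), 54 wide (y, flat sides to grip), top 25 mm above this point (z), underside 25 below it. Beneath, a black dovetail tongue: 90 mm long, 10 high, 20 wide at the block, 34 at its sole 35 mm below this point. The -x end is the nose, which leads when sliding in. 0.29 to 0.55 kg. Starts home in the charger, tilted with it.
- pack_nose (a point): Middle of the pack's nose face (the end with two brass contacts), 50 mm from the pack's centre along the pack's -x.
- charger_shoe: Dovetail shoe on the charger, a black wedge 150 x 94 mm fixed to the bench, tilted 30 degrees: low end towards the robot, open mouth at the high far end. Origin on its deck, under the middle of the home pack, 58 mm over the bench; x up the slope (the way out), y across, z square to the deck. Pack home: its centre at (0, 0, 35 mm) here, axes agreeing (the catch lets it stand 2 to 3 mm out).
- charger_mouth (a point): Middle of the charger shoe's mouth, on the deck, 40 mm along the shoe's x from its origin. The two aluminium rails are 9 mm high, reach from here back to the end wall (50 mm behind the origin, 34 mm high), are greased, leave 1.5 mm play a side round the tongue and flare 3 mm a side over the last 20 mm. The deck, 84 mm wide, goes on 30 mm past here, then comes the thumb pad.
- charger_catch (a joint): The charger's sprung catch: 0 up, 0.009 m fully pressed, square to the deck; 0.6 N to start, 2 N at the end; springs back. Its tooth stands 6 mm up behind the tongue, 47 mm from the shoe's origin. Pressed more than 6 mm it frees the pack: an ejector in the end wall (5 to 6.5 N, 12 mm travel) pushes the pack 10 to 12 mm up the slope, where it stays, its tongue holding the tooth down.
- charger_pad (a point): Middle of the top of the charger catch's thumb pad, a ridged grey plate 34 x 50 mm (along x, y of the shoe), level with the deck, 89 mm from the shoe's origin along its x. Press here, square to the deck.
- lamp_shoe: The same shoe, level, on the foot of the work lamp, fixed to the bench, empty at the start. Origin on the deck, 38 mm over the bench; x points away from the lamp head and out of the mouth, so the pack slides in along -x; z up. Pack home: its centre at (0, 0, 35 mm) here, axes agreeing. The aluminium lamp head, 100 mm wide, top 120 mm over the bench, stands 70 to 115 mm from here at the -x end.
- lamp_mouth (a point): Middle of the lamp shoe's mouth, on the deck, 40 mm along its x from its origin. Rails, play, flare, deck, end wall, pad and catch measure as on the charger. Bringing the pack home takes 8 to 15 N: the tongue rides up the tooth's ramp (47 to 67 mm from the shoe's origin) pressing it down, then meets the ejector 12 mm before home. Until the catch has clicked the ejector pushes the pack back out.
- lamp_catch (a joint): The lamp's sprung catch, like the charger's: 0 up, 0.009 m fully down; about 0.006 while the tongue rides over it, back to 0 when it has clicked up behind the pack.
- screwdriver: A screwdriver with an orange handle, 207 mm long and 28 mm high, lying between the charger and the lamp: to be left alone. Round the work stand, fixed: a steel drawer chest 190 mm high at the back left (x over 0.67 m, y 0.10 to 0.34 m) and a red vice 270 mm high at the right (y below -0.17 m).

How it is judged:
By the outcome, as a careful person would: the job done as asked, in the order asked, and still so for the second after the job is handed in, with the robot touching nothing.
It also fails if it takes over 67 s, if anything falls off the work surface, if the arm or the gripper's body presses on something with over 40 N, if the wrist force passes 120 N, or if a joint passes its speed limit or range.

### The arm

A 6-joint arm with a two-finger parallel gripper is mounted at the origin on a cart in front of the work surface, level with it; the furniture and walls round the work are solid. World frame = base frame: x ahead of the robot, y to its left, z up, the work surface at z = 0. Lengths are in m, angles in degrees, forces in N, time in s.
With the tool pointing down it reaches from about 0.3 to 0.875 m from the base axis. Payload 4.2 kg.
Tool frame: the origin (TCP) lies at the very end of the fingers, on their centre line; the grasp point (between the pads) lies robot.hold_point_z behind it (robot.hold_point_z is the distance from the TCP to the grasp point, in m); z points along the fingers, y is the line along which they close (so a half turn about z gives the same grasp; the last joint's range is limited). The gripper opens to 85 mm and grips with 20 to 120 N. Pads are 22 mm wide; open, the fingers measure 114 mm over their backs; the gripper's body (76 mm by 85 mm) begins 54 mm behind the grasp point. The pads swing forward as they close: fully open they stand 13 mm farther back than shut.
Start: joints at [65.546, 18.312, 89.639, -0, 72.044, -1.146], TCP at [0.228, 0.528, 0.231] pointing down, gripper open.
Joint ranges: [-177.97, 177.97], [-48.28, 115.42], [12.27, 149.76], [-77.06, 257.06], [2.81, 150.46], [-146.56, 146.56]. Speed limits (degrees/s): [147.25, 147.25, 180, 180, 180, 180].

### API

Orientations are given as [roll, pitch, yaw] about the fixed x, y, z axes, in that order (R = Rz(yaw) Ry(pitch) Rx(roll)).
In Python, from plant import readout, capture, camera_model, workorder, robot gives the robot as it stands.
- The arm moves only by the shell command python3 -m crank 'ROWS' [OPENING] [FORCE]. ROWS is text: rows parted by semicolons, each of 4 numbers parted by spaces: the shift along the tool's x, y, z in m, then the turn about the tool's z in rad. A call has 1 to 8 rows; each row is the pose to reach, as a shift and turn from the pose commanded when the call began, along the tool's axes at that moment; what a row does not reach only later rows make up. A row lasts 1/10 s, in which the tool goes at most 50 mm and 8.59 degrees, less where a joint would pass 70% of its speed; a pose out of reach is approached as far as the arm can. A call with a gripper value outside its range is refused whole. OPENING is the opening, from 0 (shut) to 1 (fully open), set as the call begins (- or left out, the last holds). The fingers move at their own pace and stop on an object; FORCE is the grip in N (left out, the last holds). Time passes only in rows, so rows that repeat a pose let the fingers close. It gives the time, the measured TCP pose, the force, the opening and the grip force at its end, in the units of the state.
- readout.read_state(): the state, without advancing time (a new reading comes with each control period).
- capture(name): name is "scene" or "side" or "wrist"; returns the picture (400x640x3 uint8, red, green, blue); there is no depth.
- camera_model(name): a dict with "intrinsics" (3x3 intrinsics, pixels), "eye" and "rotation" of the camera in the world; the wrist camera has in their place "mount" (4x4, takes a point from camera to tool coordinates, whose origin is the TCP and whose axes are the flange's). Camera axes: x right, y up, looking along -z (the intrinsics and any distortion apply to the point x, -y, -z); pixel columns grow to the right and rows downward; lengths in m; the calibration is good to about 2 mm. A picture is of the moment at which its call begins: read the wrist's pose just before it. camera_model takes no time and is no camera call.
- workorder.job_done(): hands the job in; it is judged then, once.
The state is a dict: "time_s": time; "joint_pos": joint angles; "joint_vel": joint speeds; "effort": joint torques, N m; "tcp_pos": TCP position; "ee_rot": TCP orientation; "contact_force": force on the tool from outside, world axes, zero at the start; "wrist_torque": the same for the moment, N m; "gripper_width": finger opening in m; "grip_force": force on a finger pad.
Only numpy, scipy, OpenCV 4.12 (cv2) and the standard library are available. Lean on these libraries where they do the work, as an engineer would, in place of code of your own. Each camera call takes 0.05 s, during which the arm holds its last target. There are 200 camera calls.

## Working session

There is one attempt and no reset: what is moved stays moved. The work goes in short steps, Python scripts to look and compute and a shell command to move; the robot and the scene stay as the last step left them, time stands still between calls to the robot, and variables do not carry over. Pictures are saved under pics/ and viewed, at most 10 in all, crops included, and the job is handed in when it is done.

```bash
ls; mkdir -p pics; python3 - <<'E'
from plant import readout, capture, camera_model, workorder, robot
import cv2
print(readout.read_state()); print(robot.hold_point_z)
for n in("scene","side","wrist"):
    print(n,camera_model(n)); cv2.imwrite(f"pics/{n}0.png",capture(n)[:,:,::-1])
E
```

```text
pics
{'time_s': 0.0, 'joint_pos': array([ 6.55472818e+01,  1.83536339e+01,  8.97056817e+01,  4.03239588e-04,
        7.20431252e+01, -1.14853972e+00]), 'joint_vel': array([-0.04826997, -0.01147255,  0.0760336 , -0.0982177 ,  0.02516233,
       -0.12717999]), 'effort': array([ 1.49043597e-03, -4.15526533e+01, -2.34163535e+01,  2.24240630e-04,
        8.15824082e-03, -2.09693916e-06]), 'tcp_pos': array([0.22730725, 0.52765978, 0.23046718]), 'ee_rot': array([-1.79897587e+02, -2.43666817e-03,  1.56695695e+02]), 'contact_force': array([ 0.38805107,  0.28433346, -0.35988562]), 'wrist_torque': array([-0.01438154,  0.03491127, -0.02099676]), 'grip_force': 0.0, 'gripper_width': 0.08539822446540998}
0.0187
scene {'intrinsics': array([[396.07952552,   0.        , 317.05525001],
       [  0.        , 396.07952552, 204.42522575],
       [  0.        ,   0.        ,   1.        ]]), 'eye': array([-0.16560073, -0.25359829,  0.50266077]), 'rotation': array([ 60.32812141,   1.44070899, -63.57393313])}
side {'intrinsics': array([[467.25538144,   0.        , 321.90031811],
       [  0.        , 467.25538144, 198.9543383 ],
       [  0.        ,   0.        ,   1.        ]]), 'eye': array([ 0.20274862, -0.62411275,  0.4844987 ]), 'rotation': array([ 63.27924829,   0.2571187 , -22.62017985])}
wrist {'intrinsics': array([[282.81529554,   0.        , 313.63356504],
       [  0.        , 282.81529554, 196.30004511],
       [  0.        ,   0.        ,   1.        ]]), 'mount': array([[-1.84707632e-03,  9.57612308e-01,  2.88054258e-01,
         7.40180812e-02],
       [ 9.99998285e-01,  1.80809730e-03,  4.01372018e-04,
         7.34345512e-04],
       [-1.36471341e-04,  2.88054505e-01, -9.57614006e-01,
        -1.42517697e-01],
       [ 0.00000000e+00,  0.00000000e+00,  0.00000000e+00,
         1.00000000e+00]])}
```

View pics/scene0.png

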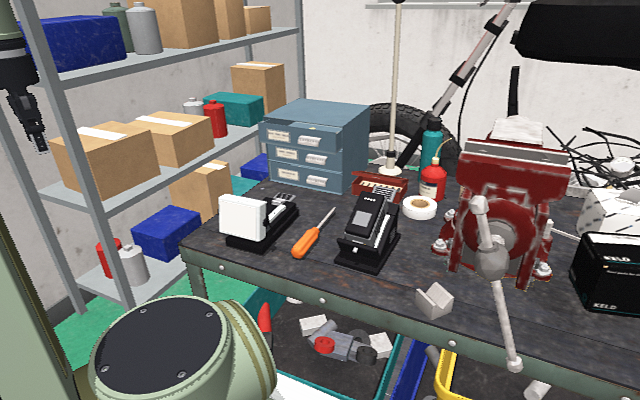

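View pics/side0.png

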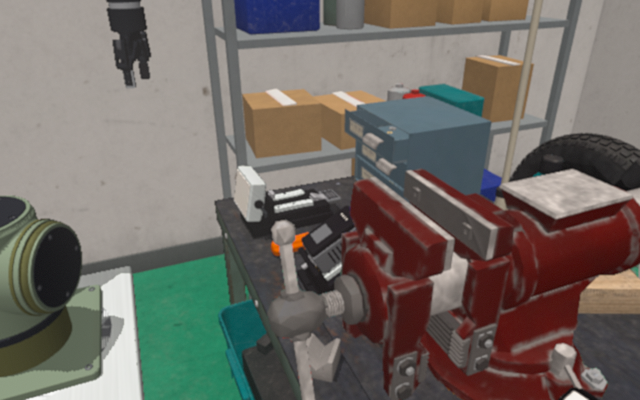

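```bash
cat > h.py <<'E'
import numpy as np, cv2
from scipy.spatial.transform import Rotation as R
from plant import readout, capture, camera_model
def cam(name, st=None):
    m=camera_model(name); K=np.array(m["intrinsics"])
    if name!="wrist": return K,np.array(m["eye"]),R.from_euler("xyz",m["rotation"],degrees=True).as_matrix()
    T=np.array(m["mount"]); Rt=R.from_euler("xyz",st["ee_rot"],degrees=True).as_matrix()
    return K,np.array(st["tcp_pos"])+Rt@T[:3,3],Rt@T[:3,:3]
def unproj(c,uv,z):
    K,e,M=c; d=M@(np.linalg.inv(K)@[uv[0],uv[1],1]*np.array([1,-1,-1])); return e+d*(z-e[2])/d[2]
def proj(c,P):
    K,e,M=c; q=(np.atleast_2d(P)-e)@M*np.array([1,-1,-1]); q=q@K.T; return q[:,:2]/q[:,2:]
def snap(name,fn):
    st=readout.read_state(); im=capture(name)[:,:,::-1]; cv2.imwrite(fn,im); np.save(fn+".npy",np.r_[st["tcp_pos"],st["ee_rot"]]); return im,st
def saved(fn):
    a=np.load(fn+".npy"); return cam("wrist",dict(tcp_pos=a[:3],ee_rot=a[3:]))
E
python3 - <<'E'
from h import *
c=cam("scene")
for n,uv,z in(("pack",(372,213),.12),("lampdeck",(270,218),.04),("lamp far",(290,197),.04),("head top",(243,196),.12),("sd handle",(300,250),.014),("sd tip",(333,210),.01),("charger low near",(340,262),0),("charger low right",(380,270),0)): print(n,unproj(c,uv,z).round(3))
E
```

```text
pack [ 0.444 -0.054  0.12 ]
lampdeck [0.459 0.187 0.04 ]
lamp far [0.563 0.195 0.04 ]
head top [0.401 0.208 0.12 ]
sd handle [0.412 0.087 0.014]
sd tip [0.595 0.094 0.01 ]
charger low near [0.426 0.002 0.   ]
charger low right [ 0.435 -0.08   0.   ]
```

```bash
python3 -m crank '-0.2 -0.16 -0.1 -0.2; -0.2 -0.16 -0.1 -0.2; -0.2 -0.16 -0.1 -0.2; -0.2 -0.16 -0.1 -0.2; -0.2 -0.16 -0.1 -0.2; -0.395 -0.328 -0.17 -0.407; -0.395 -0.328 -0.17 -0.407; -0.395 -0.328 -0.17 -0.407'; python3 -m crank '0 0 0 0'
```

```text
time_s: 0.95
tcp_pos: [0.3983, 0.1966, 0.3617]
ee_rot: [180.0, 0.0, -179.9]
contact_force: [1.2, 1.6, 0.6]
gripper_width: 0.0855
grip_force: 0.0
time_s: 1.05
tcp_pos: [0.4005, 0.1942, 0.3629]
ee_rot: [-180.0, 0.2, 179.6]
contact_force: [-0.9, 1.0, 0.1]
gripper_width: 0.0854
grip_force: 0.0
```

```bash
python3 -m crank '-0.07 -0.125 -0.03 0; -0.07 -0.125 -0.03 0; -0.07 -0.125 -0.03 0; -0.07 -0.125 -0.03 0; -0.07 -0.125 -0.03 0'; python3 - <<'E'
from h import *
snap("wrist","pics/w1.png")
E
```

```text
time_s: 1.55
tcp_pos: [0.4681, 0.0734, 0.3906]
ee_rot: [180.0, -0.1, 179.9]
contact_force: [-0.6, 0.9, -1.1]
gripper_width: 0.0856
grip_force: 0.0
```

View pics/w1.png

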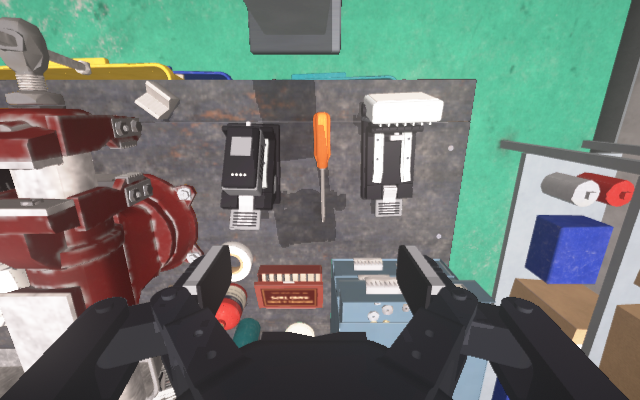

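```bash
python3 - <<'E'
import cv2, numpy as np
im=cv2.imread("pics/w1.png")
a=im[110:240,205:290]; b=im[85:215,350:450]
r=lambda q:cv2.resize(q,None,fx=4.3,fy=4.3,interpolation=cv2.INTER_CUBIC)
cv2.imwrite("pics/w1z.png",np.hstack([r(a),r(b)])); print(r(a).shape)
E
```

```text
(559, 366, 3)
```

View pics/w1z.png

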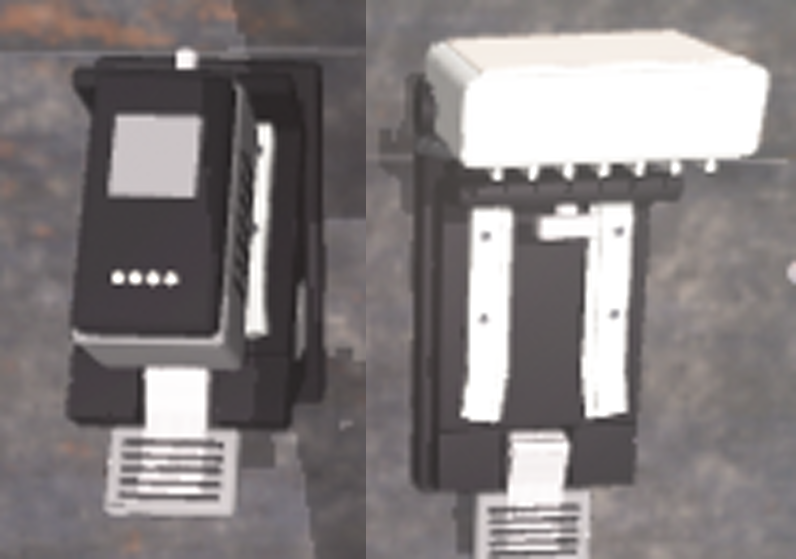

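```bash
cat > fit.py <<'E'
from h import *
from scipy.optimize import least_squares
def Tshoe(p,h,tilt):
    return R.from_euler("ZY",[p[2],-tilt],degrees=True).as_matrix(),np.array([p[0],p[1],h])
def fit(c,P,uv,p0,h,tilt):
    P=np.array(P)/1000.;uv=np.array(uv)
    def f(p):
        M,o=Tshoe(p,h,tilt); return (proj(c,P@M.T+o)-uv).ravel()
    s=least_squares(f,p0,x_scale=[.01,.01,1],loss="soft_l1"); return s.x,s.fun.reshape(-1,2)
E
python3 - <<'E'
from fit import *
c=saved("pics/w1.png")
A=lambda X,Y:(205+X/4.3-.5+.12,110+Y/4.3-.4)
B=lambda X,Y:(350+(X-366)/4.3-.4,85+Y/4.3-.4)
P=[(72,-25,0),(72,25,0),(106,25,0),(106,-25,0),(70,-42,0),(70,42,0),(52,-27,60),(52,27,60),(-48,-27,60),(-48,27,60)]
U=[A(112,430),A(240,435),A(235,515),A(108,512),A(68,420),A(292,428),A(75,330),A(226,347),A(103,80),A(232,85)]
x,r=fit(c,P,U,[.46,-.05,0],.058,30); print(x.round(4)); print(r.round(1))
P=[(70,-42,0),(70,42,0),(72,-25,0),(72,25,0),(40,0,9),(40,-42,0),(40,42,0)]
U=[B(438,487),B(634,485),B(475,492),B(592,492),B(545,415),B(440,433),B(637,430)]
x,r=fit(c,P,U,[.46,.19,0],.038,0); print(x.round(4)); print(r.round(1))
M,o=Tshoe(x,.038,0); 
for m in (-20,0,20): print(proj(c,M@np.array([m/1000,0,.009])+o), )
print(B(552.5,233.5),B(549,316),B(545,415))
E
```

```text
[ 0.4867 -0.0335 -2.8777]
[[ 0.3 -0.4]
 [ 1.  -0.2]
 [ 0.4  1.9]
 [-1.1  1.2]
 [ 0.2  0.3]
 [-0.7  0.7]
 [-1.8  1.6]
 [ 0.3 -0.7]
 [-0.7 -3.2]
 [ 4.5 -2.6]]
[0.4768 0.2116 0.3755]
[[-0.5  0.4]
 [-0.2  0.5]
 [ 0.1  0.2]
 [ 0.2 -0. ]
 [-0.   2.3]
 [-0.2 -2.9]
 [ 0.6 -2.7]]
[[393.6303774  149.29532883]]
[[392.80746224 160.91829323]]
[[392.00361607 172.27192471]]
(392.97209302325587, 138.90232558139533) (392.15813953488373, 158.08837209302325) (391.2279069767442, 181.11162790697674)
```

```bash
python3 -m crank '-0.092 0.13 0.1 0; -0.092 0.13 0.1 0; -0.092 0.13 0.1 0; -0.092 0.13 0.1 0; -0.092 0.13 0.1 0; -0.092 0.13 0.1 0' 0; python3 - <<'E'
from h import *
snap("wrist","pics/w2.png")
E
python3 -m crank '0 -0.1 0.03 0;  0 -0.24 0.03 0; 0 -0.24 0.03 0; 0 -0.24 0.03 0; 0 -0.24 0.03 0; 0 -0.24 0.03 0; 0 -0.24 0.03 0'; python3 - <<'E'
from h import *
snap("wrist","pics/w3.png")
a=cv2.imread("pics/w2.png");b=cv2.imread("pics/w3.png")
ca,cb=saved("pics/w2.png"),saved("pics/w3.png")
print(proj(ca,[.477,.2116,.038]),proj(cb,[.487,-.034,.058]))
r=lambda q:cv2.resize(q,(400,600),interpolation=cv2.INTER_CUBIC)
out=[]
for im,c,p in((a,ca,[.49,.2116,.038]),(b,cb,[.51,-.034,.09])):
    u,v=proj(c,p)[0].round().astype(int); u0,v0=max(0,u-67),max(0,v-100); print(u0,v0); out.append(r(im[v0:v0+200,u0:u0+133]))
cv2.imwrite("pics/w23.png",np.hstack(out))
E
```

```text
time_s: 2.2
tcp_pos: [0.5587, 0.2052, 0.2902]
ee_rot: [-179.9, -0.2, -179.8]
contact_force: [-0.9, -0.8, 1.0]
gripper_width: 0.0005
grip_force: 0.0
time_s: 2.95
tcp_pos: [0.5595, -0.0375, 0.2628]
ee_rot: [180.0, 0.1, 179.9]
contact_force: [-0.8, 1.1, 0.2]
gripper_width: -0.0004
grip_force: 0.0
[[318.08651103 105.43860241]] [[315.56917781 111.8433999 ]]
251 16
249 34
```

View pics/w23.png

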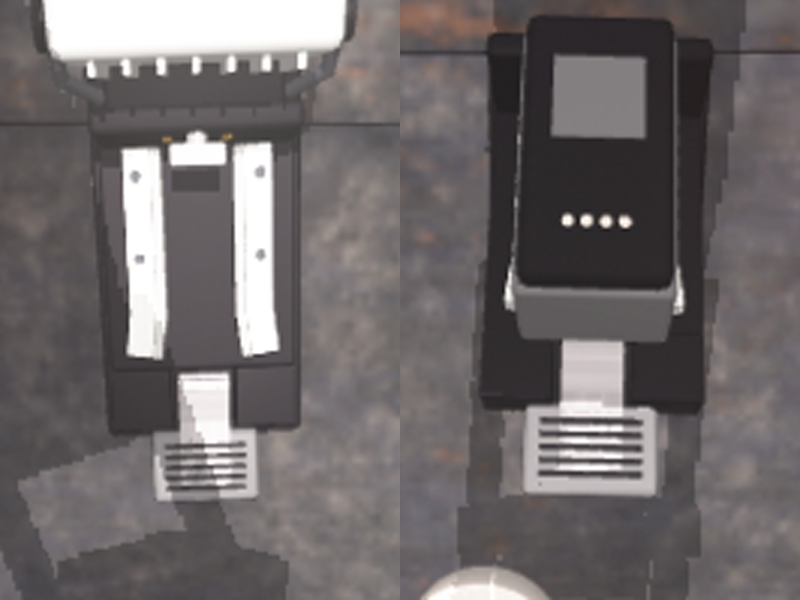

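```bash
python3 - <<'E'
from fit import *
ca,cb=saved("pics/w2.png"),saved("pics/w3.png")
B=lambda X,Y:(251+X/3-.35,16+Y/3-.35); A=lambda X,Y:(249+(X-400)/3-.35,34+Y/3-.35)
P=[(72,-25,0),(72,25,0),(106,25,0),(106,-25,0),(70,-42,0),(70,42,0)]
x,r=fit(cb,P+[(52.5,-27,60),(52.5,27,60),(-47.5,-27,60),(-47.5,27,60),(52.5,-27,10),(52.5,27,10)],[A(*q) for q in((526,407),(657,406),(656,493),(526,494),(481,402),(704,408),(517,285),(674,288),(527,18),(673,20),(518,335),(673,337))],[.487,-.034,0],.058,30); print(x.round(4)); print(r.round(1).tolist())
x,r=fit(cb,P,[A(*q) for q in((526,407),(657,406),(656,493),(526,494),(481,402),(704,408))],[.487,-.034,0],.058,30); print(x.round(4)); print(r.round(1).tolist())
x,r=fit(ca,P+[(40,0,9)],[B(*q) for q in((153,430),(255,428),(257,494),(158,498),(108,430),(300,425),(203.5,354))],[.477,.212,0],.038,0); print(x.round(4)); print(r.round(1).tolist())
M,o=Tshoe(x,.038,0)
print(proj(ca,[M@np.array([m,0,z])+o for m,z in((-.02,.009),(0,.009),(.02,.009))]).round(1), B(198,174),B(200,257))
E
```

```text
[ 0.4864 -0.036  -1.3376]
[[-0.2, -0.1], [0.8, 1.1], [1.2, 1.8], [-1.3, 0.6], [-0.4, -0.4], [0.3, -1.0], [-3.2, -0.2], [2.8, -0.1], [-2.6, -2.6], [2.4, -2.1], [0.6, 4.1], [-1.9, 4.3]]
[ 0.4859 -0.0369 -0.7107]
[[-0.4, -0.2], [0.7, 0.4], [1.4, 1.1], [-1.2, 0.5], [-0.5, -0.4], [0.2, -1.8]]
[0.4755 0.2109 1.8319]
[[-0.6, -0.2], [1.1, -0.6], [0.6, 1.1], [-1.2, 0.8], [2.2, -1.2], [-1.7, -1.4], [-0.0, 1.9]]
[[317.2  87.7]
 [317.7 104.1]
 [318.  120.1]] (316.65, 73.65) (317.31666666666666, 101.31666666666668)
```

```bash
python3 -m crank '-0.001 0 0.05 0; -0.001 0 0.1 0; -0.001 0 0.145 0;-0.001 0 0.145 0;-0.001 0 0.145 0;-0.001 0 0.145 0'; python3 -m crank '0 0 0.004 0; 0 0 0.008 0; 0 0 0.008 0; 0 0 0.008 0';python3 -m crank '-0.001 0 0.002 0; -0.002 0 0.0035 0; -0.002 0 0.0035 0; -0.002 0 0.0035 0'
```

```text
time_s: 3.6
tcp_pos: [0.5633, -0.0361, 0.1193]
ee_rot: [-180.0, 0.3, -179.9]
contact_force: [-0.1, 0.4, -0.6]
gripper_width: 0.0001
grip_force: 0.0
time_s: 4.0
tcp_pos: [0.5611, -0.0367, 0.1085]
ee_rot: [180.0, 0.0, -180.0]
contact_force: [-0.1, 0.4, -1.1]
gripper_width: -0.0001
grip_force: 0.0
time_s: 4.4
tcp_pos: [0.5631, -0.0366, 0.1046]
ee_rot: [180.0, -0.0, -180.0]
contact_force: [-0.3, 0.5, 0.2]
gripper_width: 0.0003
grip_force: 0.1
```

```bash
for i in 1 2 3; do python3 -m crank '-0.0005 0 0.0008 0; -0.001 0 0.0017 0;-0.001 0 0.0017 0;-0.001 0 0.0017 0' | grep -E "tcp|contact"; done; python3 - <<'E'
from h import *
a,b=[],[]
for k in range(3):
    im,st=snap("wrist","pics/w4.png"); b.append(st["contact_force"])
print(np.mean(b,0))
E
```

```text
tcp_pos: [0.5641, -0.0366, 0.103]
contact_force: [-0.3, -0.7, 0.9]
tcp_pos: [0.5651, -0.0366, 0.1012]
contact_force: [-1.0, -0.2, 0.4]
tcp_pos: [0.5661, -0.0366, 0.0996]
contact_force: [-0.0, -1.0, 1.3]
[-0.75890482 -1.12780915  1.76310241]
```

```bash
for i in 1 2; do python3 -m crank '-0.0005 0 0.0008 0; -0.001 0 0.0017 0;-0.001 0 0.0017 0;-0.001 0 0.0017 0' | grep -E "tcp|contact"; done; python3 - <<'E'
from h import *
im,st=snap("wrist","pics/w5.png"); 
a=cv2.imread("pics/w4.png").astype(int)
print(np.abs(im.astype(int)-a).max(2)[:240].mean())
c=saved("pics/w5.png"); print(proj(c,[.487,-.036,.11]))
cv2.imwrite("pics/w5z.png",cv2.resize(np.hstack([cv2.imread("pics/w4.png")[:330,220:410],im[:330,220:410]]),None,fx=1.8,fy=1.8))
E
```

```text
tcp_pos: [0.567, -0.0366, 0.098]
contact_force: [-2.4, -1.6, 3.4]
tcp_pos: [0.5674, -0.0366, 0.0973]
contact_force: [-4.8, -2.1, 11.6]
9.211848958333333
[[312.97635959  95.05339809]]
```

View pics/w5z.png

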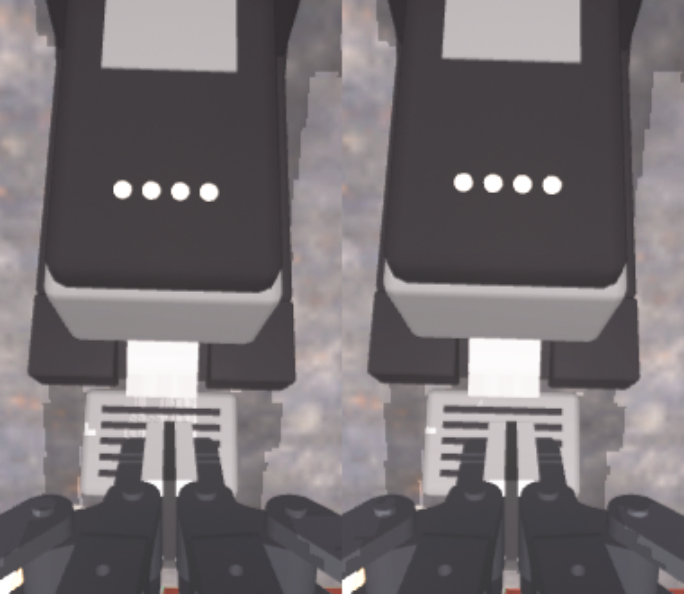

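```bash
python3 - <<'E'
from fit import *
M,o=Tshoe([.486,-.0365,-1],.058,30)
for f in("w3","w4","w5"):
    c=saved(f"pics/{f}.png")
    print(f,[(x,proj(c,M@(np.array([x,0,z])/1e3)+o)[0].round(1).tolist()) for x,z in((52.5,60),(62.5,60),(52.5,10),(62.5,10),(70,0))])
print("seen w4 tail top",290/1.8,"bottom",340/1.8,"deck",385/1.8)
E
```

```text
w3 [(52.5, [313.2, 128.5]), (62.5, [313.1, 138.6]), (52.5, [313.0, 149.5]), (62.5, [312.9, 158.1]), (70, [312.7, 167.6])]
w4 [(52.5, [310.8, 137.1]), (62.5, [310.3, 162.8]), (52.5, [310.9, 177.2]), (62.5, [310.6, 195.2]), (70, [310.4, 212.4])]
w5 [(52.5, [310.8, 133.7]), (62.5, [310.3, 160.0]), (52.5, [310.9, 175.7]), (62.5, [310.6, 194.0]), (70, [310.4, 211.5])]
seen w4 tail top 161.11111111111111 bottom 188.88888888888889 deck 213.88888888888889
```

```bash
python3 -m crank '0 0 -0.03 0; 0 0 -0.08 0; 0 0 -0.12 0; 0.03 0 -0.12 0.02; 0.07 0 -0.12 0.02; 0.088 0 -0.12 0.02; 0.088 0 -0.12 0.02; 0.088 0 -0.12 0.02' 1; python3 - <<'E'
from fit import *
im,st=snap("wrist","pics/w6.png"); print(st["tcp_pos"],st["ee_rot"],st["gripper_width"])
c=saved("pics/w6.png"); M,o=Tshoe([.486,-.0365,-1],.058,30)
P=[(-38,-27,60),(-38,27,60),(62,27,60),(62,-27,60)]
uv=proj(c,np.array(P)/1e3@M.T+o); print(uv.round(1).tolist())
im=im.copy(); cv2.polylines(im,[uv.round().astype(int)],True,(0,255,255),1)
cv2.imwrite("pics/w6z.png",im)
E
```

```text
time_s: 7.4
tcp_pos: [0.4809, -0.0365, 0.2164]
ee_rot: [180.0, 0.1, 178.9]
contact_force: [0.5, -0.8, 0.3]
gripper_width: 0.0854
grip_force: 0.0
[ 0.48092158 -0.03647927  0.2163913 ] [1.79982148e+02 1.16659467e-01 1.78861048e+02] 0.08536785005702059
[[283.2, 129.0], [341.8, 128.7], [344.9, 237.9], [280.8, 238.2]]
```

View pics/w6z.png

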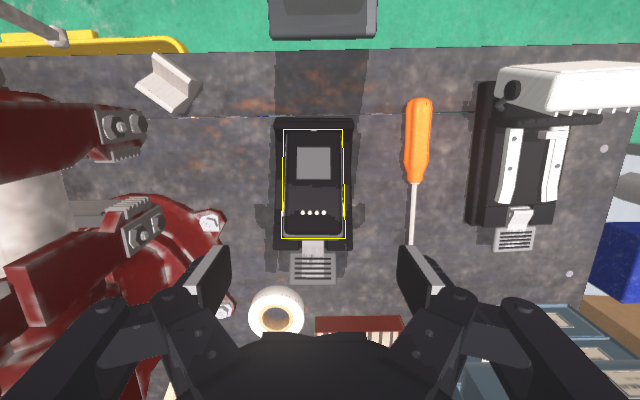

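```bash
python3 -m crank '0.002 0 0.04 0; 0.002 0 0.08 0; 0.002 0 0.11 0; 0.002 0 0.125 0; 0.002 0 0.138 0; 0.002 0 0.138 0'; python3 -m crank '0 0 0 0; 0 0 0 0; 0 0 0 0; 0 0 0 0; 0 0 0 0; 0 0 0 0' 0 60
```

```text
time_s: 8.05
tcp_pos: [0.4781, -0.0364, 0.0761]
ee_rot: [180.0, -0.2, 178.9]
contact_force: [-0.0, -0.4, -0.1]
gripper_width: 0.0854
grip_force: 0.0
time_s: 8.65
tcp_pos: [0.4792, -0.0367, 0.0792]
ee_rot: [-180.0, 0.2, 178.9]
contact_force: [1.0, -0.4, 6.1]
gripper_width: 0.0532
grip_force: 63.3
```

```bash
python3 -m crank '-0.0043 0 -0.0025 0; -0.0087 0 -0.005 0; -0.0156 0 -0.009 0; -0.0225 0 -0.013 0; -0.0294 0 -0.017 0; -0.0364 0 -0.021 0; -0.0433 0 -0.025 0; -0.0433 0 -0.025 0'
```

```text
time_s: 9.45
tcp_pos: [0.5228, -0.0374, 0.1043]
ee_rot: [180.0, 0.1, 178.9]
contact_force: [-3.6, -0.3, 4.9]
gripper_width: 0.0534
grip_force: 64.2
```

```bash
python3 -m crank '-0.0087 0 -0.005 0; -0.0173 0 -0.010 0; -0.026 0 -0.015 0; -0.0346 0 -0.02 0; -0.039 0 -0.0225 0;-0.039 0 -0.0225 0;-0.039 0 -0.0225 0'; python3 -m crank '0 0 -0.01 0; 0 0 -0.03 0; 0 0 -0.06 0; 0 0 -0.08 0; 0 0 -0.08 0;0 0 -0.08 0'
 python3 - <<'E'
from fit import *
im,st=snap("side","pics/s7.png"); im2,_=snap("wrist","pics/w7.png")
c=cam("side"); u,v=proj(c,st["tcp_pos"])[0].astype(int); print(u,v)
cv2.imwrite("pics/s7z.png",np.hstack([cv2.resize(im[max(0,v-90):v+90,u-80:u+80],(400,450)),cv2.resize(im2[60:330,200:440],(400,450))]))
E
```

```text
time_s: 10.15
tcp_pos: [0.5611, -0.0382, 0.1262]
ee_rot: [-180.0, 0.1, 178.9]
contact_force: [-3.0, 0.7, 4.7]
gripper_width: 0.053
grip_force: 64.2
time_s: 10.75
tcp_pos: [0.5604, -0.0382, 0.2051]
ee_rot: [180.0, 0.0, 178.9]
contact_force: [0.4, -0.2, -5.1]
gripper_width: 0.0534
grip_force: 64.1
389 163
```

View pics/s7z.png

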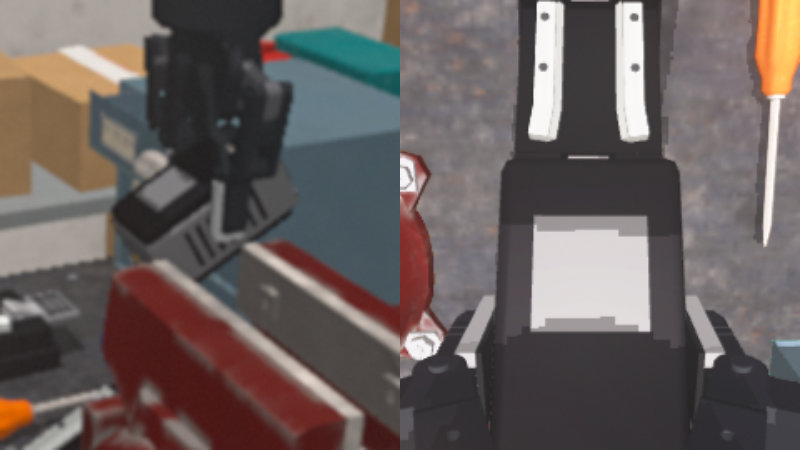

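```bash
python3 -m crank '0.0118 0.03 0 0; 0.0118 0.07 0 -0.02; 0.0118 0.11 0 -0.05; 0.0118 0.15 0 -0.0524; 0.0118 0.19 0 -0.0524; 0.0118 0.23 0 -0.0524; 0.0118 0.251 0 -0.0524; 0.0118 0.251 0 -0.0524';  python3 -m crank '0 0 0 0; 0 0 0 0'
 python3 - <<'E'
from fit import *
im,st=snap("wrist","pics/w8.png"); print(st["tcp_pos"],st["ee_rot"])
c=saved("pics/w8.png"); print(proj(c,[[.4755,.2105,.038],[.515,.2118,.038]]))
cv2.imwrite("pics/w8z.png",cv2.resize(im[20:260,230:410],None,fx=2.5,fy=2.5,interpolation=cv2.INTER_CUBIC))
E
```

```text
time_s: 11.65
tcp_pos: [0.5528, 0.2159, 0.2037]
ee_rot: [180.0, -0.1, -177.9]
contact_force: [0.4, -0.1, -4.0]
gripper_width: 0.0532
grip_force: 64.7
time_s: 11.85
tcp_pos: [0.5532, 0.212, 0.2048]
ee_rot: [-179.9, -0.1, -178.2]
contact_force: [-0.3, -0.4, -4.7]
gripper_width: 0.0534
grip_force: 64.7
[0.55319075 0.21202138 0.20478728] [-1.79943121e+02 -9.35761128e-02 -1.78169206e+02]
[[313.75522597 107.42232215]
 [313.85255505 145.63860551]]
```

View pics/w8z.png

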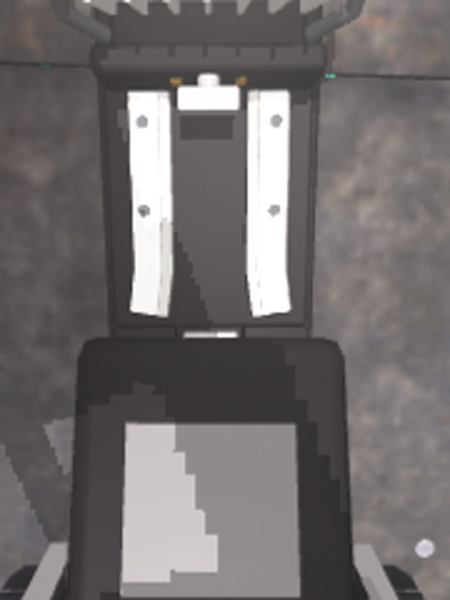

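```bash
python3 -m crank '0 -0.0005 0.03 0; 0 -0.0005 0.07 0; 0 -0.0005 0.1 0; 0 -0.0005 0.115 0; 0 -0.0005 0.122 0; 0 -0.0005 0.122 0'; python3 -m crank '0 0 0.002 0; 0 0 0.004 0; 0 0 0.006 0; 0 0 0.006 0' - 30;
```

```text
time_s: 12.5
tcp_pos: [0.5534, 0.2117, 0.0832]
ee_rot: [-180.0, -0.1, -178.2]
contact_force: [-0.4, 0.5, -5.0]
gripper_width: 0.0529
grip_force: 64.7
time_s: 12.9
tcp_pos: [0.554, 0.2126, 0.0782]
ee_rot: [180.0, 0.1, -178.1]
contact_force: [1.4, -0.2, -3.2]
gripper_width: 0.0529
grip_force: 64.6
```

```bash
python3 -m crank '0 0 0.002 0; 0 0 0.003 0; -0.003 0 0.0045 0; -0.006 0 0.006 0; -0.0095 0 0.0076 0; -0.0095 0 0.0076 0' 0 25
```

```text
time_s: 13.5
tcp_pos: [0.5667, 0.2144, 0.0741]
ee_rot: [179.8, 0.5, -178.2]
contact_force: [2.4, 0.9, 13.9]
gripper_width: 0.0533
grip_force: 66.7
```

```bash
python3 -m crank '0 0 0 0; 0 0 0 0' 0.5 20; python3 - <<'E'
from h import *
im,st=snap("side","pics/s9.png"); im2,s2=snap("wrist","pics/w9.png"); print(st["contact_force"],st["wrist_torque"],st["tcp_pos"],st["grip_force"])
c=cam("side"); u,v=proj(c,st["tcp_pos"])[0].astype(int); print(u,v)
cv2.imwrite("pics/s9z.png",np.hstack([cv2.resize(im[max(0,v-90):v+90,u-80:u+80],(400,450)),cv2.resize(im2[60:330,200:440],(400,450))]))
E
```

```text
time_s: 13.7
tcp_pos: [0.567, 0.2144, 0.0742]
ee_rot: [179.8, 0.6, -178.2]
contact_force: [1.9, -0.1, 13.7]
gripper_width: 0.0535
grip_force: 66.6
[ 1.85449159 -0.1166627  13.67503874] [ 0.36431894  0.05712776 -0.02343772] [0.5669644  0.21442281 0.07421301] 66.61712050437927
329 178
```

View pics/s9z.png

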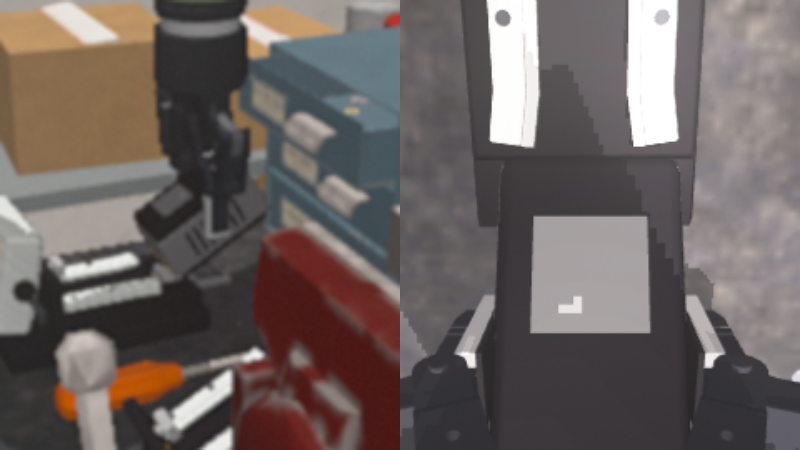

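```bash
python3 -m crank '0 0 -0.006 0; 0.005 0 -0.006 0; 0.0145 0 -0.006 0; 0.0145 0 -0.006 0; 0.0145 0 -0.003 0; 0.0145 0 -0.0015 0; 0.0145 0 -0.0015 0';  python3 -m crank '0 0 0 0; 0 0 0 0' 0.6 20; python3 -m crank '0 0 0 0; 0 0 0 0' 0.615 20
```

```text
time_s: 14.5
tcp_pos: [0.5497, 0.213, 0.074]
ee_rot: [179.9, 0.2, -178.2]
contact_force: [0.5, -0.4, 12.9]
gripper_width: 0.0532
grip_force: 66.8
time_s: 14.7
tcp_pos: [0.5497, 0.2131, 0.0741]
ee_rot: [179.9, 0.2, -178.2]
contact_force: [0.8, -0.3, 13.0]
gripper_width: 0.0535
grip_force: 66.7
time_s: 14.9
tcp_pos: [0.5497, 0.2131, 0.0741]
ee_rot: [179.9, 0.2, -178.2]
contact_force: [0.7, 0.1, 12.5]
gripper_width: 0.0528
grip_force: 66.7
```

```bash
for o in 0.62 0.624 0.627; do python3 -m crank '0 0 0 0; 0 0 0 0' $o 20 | grep -E "contact|grip"; done
```

```text
contact_force: [0.6, -0.8, 13.1]
gripper_width: 0.053
grip_force: 66.3
contact_force: [1.8, -0.3, 12.3]
gripper_width: 0.0537
grip_force: 45.1
contact_force: [0.2, 0.2, 11.2]
gripper_width: 0.0538
grip_force: 29.3
```

```bash
cat > tilt.py <<'E'
from fit import *
from scipy.optimize import least_squares
W=.0285 # screen half size unknown; use edges fitted at 30 deg
def screen(im):
    g=cv2.cvtColor(im,cv2.COLOR_BGR2GRAY).copy(); g[:,:240]=0; g[:,400:]=0; g[290:]=0; g[:120]=0
    m=cv2.morphologyEx((g>105).astype(np.uint8),cv2.MORPH_OPEN,np.ones((7,7)))
    n,l,s,ce=cv2.connectedComponentsWithStats(m); 
    out=[]
    for i in range(1,n):
        if s[i,4]>800:
            q=cv2.minAreaRect(np.argwhere(l==i)[:,::-1].astype(np.float32)); out.append((s[i].tolist()))
    return out
if __name__=="__main__":
    import sys
    for f in sys.argv[1:]: print(f,screen(cv2.imread(f"pics/{f}.png")))
E
python3 tilt.py w7 w8 w9; python3 - <<'E'
from tilt import *
im,st=snap("wrist","pics/w10.png"); print(screen(im))
E
python3 -m crank '-0.003 0 0.0015 0; -0.006 0 0.003 0; -0.0095 0 0.005 0; -0.0095 0 0.005 0' 0.627 20; python3 - <<'E'
from tilt import *
im,st=snap("wrist","pics/w11.png"); print(screen(im))
E
```

```text
w7 [[240, 120, 28, 148, 2845], [358, 120, 42, 156, 4540], [278, 190, 73, 69, 4877]]
w8 [[355, 120, 45, 155, 4563], [278, 189, 72, 70, 4839]]
w9 [[337, 120, 36, 28, 826], [370, 120, 30, 130, 2906], [278, 190, 72, 70, 4917]]
[[257, 120, 29, 37, 1004], [336, 120, 40, 36, 1177], [371, 120, 29, 155, 3258], [278, 190, 72, 70, 4921]]
time_s: 15.95
tcp_pos: [0.5594, 0.2136, 0.068]
ee_rot: [179.9, 0.2, -178.2]
contact_force: [1.2, 0.4, 7.7]
gripper_width: 0.0535
grip_force: 28.8
[[254, 120, 31, 37, 1042], [326, 120, 53, 35, 1317], [373, 120, 27, 130, 2583], [277, 197, 74, 74, 5463]]
```

```bash
cat > est.py <<'E'
from tilt import *
# tool-frame: G at tool z=-.0187 ; pack dir; tool x=-worldx, tool z=down
m=camera_model("wrist"); K=np.array(m["intrinsics"]); T=np.array(m["mount"])
def row(px,th,pz=.025,gz=-.0187,gp=(.00185,.0032)):
    a=np.radians(th); X,Z=px-gp[0],pz-gp[1]; wx=X*np.cos(a)-Z*np.sin(a); wz=X*np.sin(a)+Z*np.cos(a)
    t=np.array([-wx,0,gz-wz]); q=T[:3,:3].T@(t-T[:3,3])*[1,-1,-1]; q=K@q; return q[1]/q[2]
top,bot=190-.5,259.5
e=least_squares(lambda p:[row(p[0],30)-top,row(p[1],30)-bot],[-.035,-.01],x_scale=.01).x
if __name__=="__main__":
    print(e.round(4)); 
    for th in range(-5,31,5): print(th,round(row(e[0],th),1),round(row(e[1],th),1))
E
python3 est.py
```

```text
[-0.0319 -0.0014]
-5 226.8 291.6
0 219.0 287.4
5 212.0 282.9
10 205.9 278.3
15 200.5 273.6
20 196.0 268.9
25 192.4 264.2
30 189.5 259.5
```

```bash
sed -i 's/g\[290:\]/g[300:]/' tilt.py; python3 -m crank '-0.003 0 0.002 0; -0.006 0 0.004 0; -0.009 0 0.0065 0; -0.012 0 0.009 0; -0.014 0 0.011 0; -0.014 0 0.011 0'; python3 - <<'E'
from tilt import *
im,st=snap("wrist","pics/w12.png"); print(screen(im))
E
```

```text
time_s: 16.6
tcp_pos: [0.5719, 0.2128, 0.0551]
ee_rot: [-180.0, -0.1, -178.1]
contact_force: [1.0, 0.7, 2.3]
gripper_width: 0.0536
grip_force: 28.4
[[378, 120, 22, 119, 1746], [256, 148, 123, 19, 1516], [274, 216, 80, 71, 5509]]
```

```bash
python3 -m crank '0 0 0.001 0; -0.001 0 0.002 0; -0.001 0 0.002 0; -0.001 0 0.002 0'; python3 - <<'E'
from tilt import *
im,st=snap("wrist","pics/w13.png"); print(screen(im), st["contact_force"],st["wrist_torque"])
s,st=snap("side","pics/s13.png"); c=cam("side")
# side-view pack long edges by line detection
u,v=proj(c,st["tcp_pos"])[0].astype(int)
cr=cv2.cvtColor(cv2.resize(s[v-45:v+45,u-60:u+60],None,fx=4,fy=4,interpolation=cv2.INTER_CUBIC),cv2.COLOR_BGR2GRAY)
L=cv2.createLineSegmentDetector().detect(cr)[0][:,0]
for a in L:
    d=np.hypot(a[2]-a[0],a[3]-a[1])
    if d>55: print(np.r_[a[0::2]/4+u-60,a[1::2]/4+v-45].round(1), round(np.degrees(np.arctan2(a[3]-a[1],a[2]-a[0]))%180,1))
# predicted image direction of pack x for tilts
for th in(-5,0,5,10):
    a=np.radians(th); p=st["tcp_pos"]+[0,-.027,.0187]; d=np.array([np.cos(a),.03,np.sin(a)])*.04
    q=proj(c,[p-d,p+d]); print(th,q[0].round(1),q[1].round(1),np.degrees(np.arctan2(*(q[1]-q[0])[::-1])).round(1)%180)
E
```

```text
time_s: 17.05
tcp_pos: [0.5727, 0.2129, 0.0535]
ee_rot: [-180.0, -0.0, -178.1]
contact_force: [-1.0, -0.5, 3.6]
gripper_width: 0.0536
grip_force: 28.7
[[379, 120, 21, 119, 1682], [249, 147, 132, 22, 2106], [274, 219, 80, 70, 5456]] [-0.96620349 -0.540183    3.64431006] [-0.14680885  0.3003506   0.04464109]
[291.4 274.5 201.8 205.5] 167.6
[301.4 285.5 188.6 192.3] 166.7
[274.1 304.8 200.6 193.9] 167.7
[311.3 291.3 198.4 201.7] 170.7
[306.3 321.  169.  166.1] 168.6
[304.1 305.4 184.2 169. ] 94.8
[275.3 313.4 213.  205. ] 168.2
[391.  362.4 188.9 166.9] 37.6
[319.4 271.1 163.4 171.1] 170.9
[352.6 350.7 152.9 166.8] 97.9
[332.3 314.  177.6 181.1] 169.2
[362.6 373.8 153.6 161.8] 36.2
[314.5 335.7 198.6 194.3] 168.4
-5 [319.7 185.5] [353.9 181.8] 173.8
0 [319.7 187.1] [354.  180.3] 168.9
5 [319.7 188.6] [354.  178.8] 164.1
10 [320.  190.1] [353.8 177.4] 159.5
```

```bash
cat > lat.py <<'E'
from est import *
def tool_to_px(t):
    q=T[:3,:3].T@(np.array(t)-T[:3,3])*[1,-1,-1]; q=K@q; return q[:2]/q[2],q[2]
def lat(f):
    im=cv2.imread(f"pics/{f}.png"); g=cv2.cvtColor(im,cv2.COLOR_BGR2GRAY)
    out=[]
    for v in range(20,150,6):
        r=g[v,200:430]>190; l=np.flatnonzero(r[:113]); rr=np.flatnonzero(r[113:])+113
        if len(l)>4 and len(rr)>4: out.append((v,l.min()+200,l.max()+200,rr.min()+200,rr.max()+200,(l.max()+rr.min())/2+200,(l.min()+rr.max())/2+200))
    return np.array(out)
if __name__=="__main__":
    import sys
    print(lat(sys.argv[1]))
    for x in (.02,.05,.08):
        for z in(.0085,-.063): print(x,z,*tool_to_px([x,0,z]))
E
python3 lat.py w13
```

```text
[[ 20.  246.  279.  345.  379.  312.  312.5]
 [ 26.  246.  279.  345.  378.  312.  312. ]
 [ 32.  247.  280.  345.  378.  312.5 312.5]
 [ 38.  247.  280.  345.  378.  312.5 312.5]
 [ 44.  247.  280.  345.  377.  312.5 312. ]
 [ 50.  248.  280.  345.  377.  312.5 312.5]
 [ 56.  248.  280.  344.  377.  312.  312.5]
 [ 62.  249.  281.  344.  377.  312.5 313. ]
 [ 68.  249.  281.  344.  376.  312.5 312.5]
 [ 74.  249.  281.  344.  376.  312.5 312.5]
 [ 80.  250.  281.  344.  376.  312.5 313. ]
 [ 86.  250.  281.  344.  375.  312.5 312.5]
 [ 92.  251.  282.  344.  375.  313.  313. ]
 [ 98.  251.  281.  343.  375.  312.  313. ]
 [104.  251.  282.  343.  375.  312.5 313. ]
 [110.  251.  281.  344.  375.  312.5 313. ]
 [116.  250.  281.  345.  375.  313.  312.5]
 [122.  250.  280.  345.  376.  312.5 313. ]
 [128.  250.  280.  346.  376.  313.  313. ]
 [134.  249.  279.  347.  377.  313.  313. ]
 [140.  262.  278.  347.  361.  312.5 311.5]]
0.02 0.0085 [312.17383058 210.19961978] 0.16007443080162834
0.02 -0.063 [311.17741544 284.19970152] 0.09160767607546828
0.05 0.0085 [311.98695963 157.34094918] 0.1514291045859893
0.05 -0.063 [310.7324903  195.42947835] 0.08296234985982924
0.08 0.0085 [311.77745921  98.08126503] 0.14278377837035025
0.08 -0.063 [310.18404855  86.00591091] 0.07431702364419021
```

```bash
python3 -m crank '0 0 -0.001 0; 0 0 -0.001 0; 0 0 -0.001 0' 0 60; python3 -m crank '0.004 0 0 0; 0.008 -0.0003 0 0; 0.012 -0.0003 0 0; 0.016 -0.0003 0 0; 0.02 -0.0003 0 0; 0.025 -0.0003 0 0; 0.025 -0.0003 0 0'
```

```text
time_s: 17.45
tcp_pos: [0.5726, 0.2131, 0.0539]
ee_rot: [-180.0, -0.1, -178.1]
contact_force: [0.2, -0.7, -2.2]
gripper_width: 0.0533
grip_force: 63.2
time_s: 18.15
tcp_pos: [0.547, 0.2119, 0.0546]
ee_rot: [-180.0, -0.1, -178.1]
contact_force: [-0.1, -0.7, -3.0]
gripper_width: 0.0532
grip_force: 63.3
```

```bash
python3 -m crank '0.005 0 0 0; 0.01 0 0 0; 0.015 0 0 0; 0.02 0 0 0; 0.025 0 0 0; 0.025 0 0 0';  python3 -m crank '0.005 0 0 0; 0.01 0 0 0; 0.015 0 0 0; 0.02 0 0 0; 0.02 0 0 0'
```

```text
time_s: 18.75
tcp_pos: [0.522, 0.2111, 0.0546]
ee_rot: [-180.0, -0.1, -178.1]
contact_force: [-0.2, 0.7, -2.9]
gripper_width: 0.0534
grip_force: 63.3
time_s: 19.25
tcp_pos: [0.502, 0.2105, 0.0546]
ee_rot: [-180.0, -0.1, -178.1]
contact_force: [0.2, -0.0, -2.4]
gripper_width: 0.0534
grip_force: 63.4
```

```bash
python3 -m crank '0.004 0 0 0; 0.008 0 0 0; 0.012 0 0 0; 0.012 0 0 0';  for i in 1 2 3; do python3 -m crank '0.002 0 0 0; 0.004 0 0 0; 0.004 0 0 0; 0.004 0 0 0' | grep -E "tcp|contact"; done
```

```text
time_s: 19.65
tcp_pos: [0.4926, 0.2103, 0.0549]
ee_rot: [180.0, 0.2, -178.1]
contact_force: [4.8, -2.0, -5.9]
gripper_width: 0.0534
grip_force: 64.1
tcp_pos: [0.4892, 0.2102, 0.055]
contact_force: [5.6, -0.5, -6.3]
tcp_pos: [0.4855, 0.21, 0.055]
contact_force: [6.5, -0.8, -5.7]
tcp_pos: [0.4824, 0.2099, 0.055]
contact_force: [9.3, -2.5, -8.5]
```

```bash
for i in 1 2 3; do python3 -m crank '0.001 0 0 0; 0.002 0 0 0; 0.002 0 0 0; 0.002 0 0 0' | grep -E "tcp|contact"; done
```

```text
tcp_pos: [0.4824, 0.2099, 0.0551]
contact_force: [13.7, -4.2, -10.7]
tcp_pos: [0.4824, 0.2098, 0.0553]
contact_force: [18.6, -4.9, -14.2]
tcp_pos: [0.4824, 0.2097, 0.0555]
contact_force: [24.2, -5.9, -17.8]
```

```bash
for i in 1 2 3 4 5; do python3 -m crank '-0.001 0 0 0; -0.0025 0 0 0; -0.0025 0 0 0' | grep -E "tcp|contact"; done
```

```text
tcp_pos: [0.4824, 0.2097, 0.0553]
contact_force: [16.1, -4.9, -11.5]
tcp_pos: [0.4824, 0.2098, 0.0551]
contact_force: [11.2, -3.0, -9.1]
tcp_pos: [0.4832, 0.2099, 0.055]
contact_force: [6.6, -1.4, -6.9]
tcp_pos: [0.4852, 0.21, 0.0549]
contact_force: [5.8, -2.2, -5.8]
tcp_pos: [0.4854, 0.2099, 0.0545]
contact_force: [2.5, -0.2, -4.2]
```

```bash
python3 -m crank '-0.001 0 0 0; -0.002 0 0 0; -0.002 0 0 0' | grep -E "tcp|contact"; python3 -m crank '0 0 0 0; 0 0 0 0; 0 0 0 0; 0 0 0 0' 1; python3 - <<'E'
from tilt import *
im,st=snap("wrist","pics/w20.png"); print(screen(im), st["contact_force"],st["gripper_width"],st["tcp_pos"])
E
```

```text
tcp_pos: [0.4856, 0.2099, 0.0543]
contact_force: [-4.3, 0.0, -1.2]
time_s: 24.25
tcp_pos: [0.4883, 0.2103, 0.055]
ee_rot: [180.0, 0.1, -178.1]
contact_force: [0.6, -0.2, -0.0]
gripper_width: 0.0854
grip_force: 0.0
[] [ 0.641363   -0.16661788 -0.01526139] 0.08537995124727844 [0.48828724 0.21025358 0.05503828]
```

```bash
python3 -m crank '0 0 -0.02 0; 0 0 -0.05 0; 0 0 -0.1 0; 0 0 -0.15 0; -0.06 0 -0.2 0; -0.06 0 -0.2 0; -0.06 0 -0.2 0; -0.06 0 -0.2 0'; python3 -m crank '0 0 0 0; 0 0 0 0'|grep -E "tcp|contact"; python3 - <<'E'
from tilt import *
im,st=snap("wrist","pics/w21.png"); c=saved("pics/w21.png")
g=cv2.cvtColor(im,cv2.COLOR_BGR2GRAY)
M,o=Tshoe([.4755,.210,1.9],.038,0)
P=lambda d,y,z:proj(c,M@np.array([d,y,z])+o)[0].round(1)
print("expect tail top",P(.0525,0,.06),"screen edges",P(-.0295,0,.06),P(.001,0,.06),"pad far edge",P(.106,0,0),"pad near",P(.072,0,0))
u=int(P(0,0,.06)[0]); a,b=int(P(-.05,0,.06)[1]),int(P(.115,0,0)[1])
print(a,g[a:b,u].tolist()); print(g[a:b,u+10].tolist())
hsv=cv2.cvtColor(im,cv2.COLOR_BGR2HSV); m=cv2.inRange(hsv,(5,170,120),(18,255,255)); n,l,s,ce=cv2.connectedComponentsWithStats(m); i=1+s[1:,4].argmax()
print("handle now",unproj(c,ce[i],.014)); im1=cv2.imread("pics/w1.png"); m=cv2.inRange(cv2.cvtColor(im1,cv2.COLOR_BGR2HSV),(5,170,120),(18,255,255)); n,l,s,ce=cv2.connectedComponentsWithStats(m); i=1+s[1:,4].argmax(); print("before",unproj(saved("pics/w1.png"),ce[i],.014))
E
```

```text
time_s: 25.1
tcp_pos: [0.5469, 0.2118, 0.2538]
ee_rot: [-180.0, -0.1, -178.2]
contact_force: [-0.8, 0.1, -0.7]
gripper_width: 0.0852
grip_force: 0.0
tcp_pos: [0.546, 0.2118, 0.2533]
contact_force: [0.6, -0.2, 0.6]
expect tail top [313.4 166.2] screen edges [313.3  83.7] [313.3 115.9] pad far edge [313.6 197.8] pad near [313.5 172.6]
60 [90, 89, 87, 86, 78, 165, 253, 252, 194, 113, 73, 80, 88, 96, 95, 95, 93, 94, 93, 93, 92, 92, 91, 91, 90, 90, 89, 97, 144, 214, 214, 214, 213, 213, 213, 213, 213, 213, 213, 213, 212, 212, 212, 212, 211, 212, 212, 211, 211, 211, 211, 210, 209, 209, 209, 209, 209, 208, 209, 197, 133, 79, 80, 79, 78, 77, 77, 77, 77, 76, 77, 76, 76, 75, 76, 75, 75, 74, 74, 73, 71, 71, 71, 67, 51, 52, 51, 54, 79, 126, 135, 74, 51, 51, 51, 50, 50, 51, 50, 49, 49, 50, 50, 47, 44, 63, 128, 178, 176, 174, 178, 190, 190, 190, 190, 189, 184, 171, 129, 70, 136, 176, 107, 69, 124, 141, 68, 77, 131, 99, 60, 102, 128, 82, 68, 118, 135, 129, 97, 72, 74, 75, 75, 77]
[77, 78, 87, 85, 78, 129, 234, 243, 175, 114, 73, 81, 90, 97, 96, 96, 95, 95, 94, 94, 92, 92, 92, 92, 92, 91, 91, 98, 146, 214, 214, 214, 213, 213, 213, 213, 213, 213, 213, 213, 212, 212, 212, 212, 211, 211, 211, 212, 211, 211, 210, 209, 209, 209, 208, 209, 209, 208, 209, 192, 88, 78, 79, 78, 78, 77, 78, 77, 77, 77, 76, 76, 76, 75, 75, 75, 75, 75, 74, 74, 73, 72, 73, 73, 73, 72, 72, 155, 253, 255, 255, 214, 70, 70, 69, 68, 68, 68, 69, 68, 67, 68, 66, 65, 56, 53, 86, 137, 115, 115, 119, 127, 126, 141, 192, 203, 193, 187, 147, 72, 103, 130, 86, 69, 120, 125, 51, 86, 131, 100, 61, 102, 128, 85, 67, 117, 135, 129, 96, 74, 74, 75, 78, 82]
handle now [0.4396665 0.0887644 0.014    ]
before [0.44654965 0.0882581  0.014     ]
```

```bash
python3 - <<'E'
from fit import *
from scipy.optimize import brentq
c=saved("pics/w3.png"); M,o=Tshoe([.486,-.0365,-1],.058,30)
M2,o2=Tshoe([.4755,.210,1.9],.038,0); c2=saved("pics/w21.png")
for v in(53.,79.7):
    e=brentq(lambda d:proj(c,M@np.array([d,0,.06])+o)[0,1]-v,-.08,.08)-.0025
    print("pack x",e,"lamp row if home",proj(c2,M2@np.array([e+.0025,0,.06])+o2)[0,1],"not latched",proj(c2,M2@np.array([e+.011,0,.06])+o2)[0,1])
for f in("w1","w6","w7","w8","w21"):
    im=cv2.imread(f"pics/{f}.png"); m=cv2.inRange(cv2.cvtColor(im,cv2.COLOR_BGR2HSV),(5,150,80),(20,255,255)); n,l,s,ce=cv2.connectedComponentsWithStats(m); i=1+s[1:,4].argmax(); q=saved(f"pics/{f}.png")
    x,y,w,h,_=s[i]; print(f,s[i],unproj(q,(x+w/2,y),.014).round(4),unproj(q,(x+w/2,y+h),.014).round(4))
a=cv2.imread("pics/scene0.png"); b,_=snap("scene","pics/scene22.png")
for im in(a,b):
    m=cv2.inRange(cv2.cvtColor(im,cv2.COLOR_BGR2HSV),(5,150,80),(20,255,255))[200:270,280:345]; print(cv2.boundingRect(m),m.sum()/255, np.argwhere(m).mean(0))
E
```

```text
pack x -0.03144088542755494 lamp row if home 84.27156573198074 not latched 93.45162875510648
pack x -0.0013615615288236796 lamp row if home 116.06019399626607 not latched 124.70140879355466
w1 [313 112  18  56 812] [0.3953 0.0896 0.014 ] [0.4952 0.0901 0.014 ]
w6 [ 403   98   30   84 1855] [0.3958 0.0866 0.014 ] [0.4956 0.0951 0.014 ]
w7 [ 413   15   34  102 1928] [0.3934 0.0864 0.014 ] [0.4949 0.0962 0.014 ]
w8 [ 185   21   35  101 2593] [0.3931 0.0924 0.014 ] [0.4949 0.0841 0.014 ]
w21 [ 203   41   30   85 1891] [0.3939 0.0918 0.014 ] [0.4942 0.0853 0.014 ]
(11, 27, 29, 32) 446.0 [42.61210762 24.64349776]
(11, 27, 29, 32) 444.0 [42.70045045 24.63063063]
```

```bash
python3 -c "
from plant import workorder
print(workorder.job_done())"
```

```text
the job is handed in; nothing more can be done
None
```

The job is handed in: the pack is out of the charger and in the lamp shoe, let go, and the screwdriver has not moved. When I pulled back before letting go, the lamp's catch held the pack about 3 mm out from its hard stop. The last picture put it about 4 mm further out than I predicted, which I took as measuring error and did not confirm.

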